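# Hang a find before the camera and hold the focus

### The job

Hook the carrier with the pottery sherd onto the horizontal rail in front of the lamp, sherd side towards the camera and lamp, then slide it along the rail, without lifting it off, until it is centred over the sight bar in front of the camera, and let go of it. Then press the camera's release lever halfway down, so that it is level, and keep it there: the program finishes while the fingers are still holding the lever at half press. Never push the lever down to its stop (that takes the picture), and leave the other things on the table where they are.

Things in the scene. Friction and masses are not known exactly. Their poses are not given: they have to be found in the camera images.
- carrier: Loose aluminium carrier, 0.2 to 0.42 kg, 186 mm tall, upright on its foot (x = -26 to 38, y = -40 to 40, 5 mm thick). Origin: underside of the foot, below the hook; z up, x to the sherd side, which at the start points away from the robot within 0.45 rad. Back plate 60 mm wide, 4 mm thick, front face at x = -12.5 mm, up to z = 123 mm; on it a hook open to +x and below, then a grip tab.
- carrier_seat (a point): Where the rail's axis lies when the hook is seated: 122 mm above the carrier's underside. Hook 36 mm wide; slot along y, 25 mm wide in x between back plate and front lip (6 mm thick, down to z = 105 mm), V-shaped roof. The rail enters from +x by the gap between lip (105 mm) and sherd (top 62 mm), about 40 mm below seat height, up to the slot; then lower the carrier 40 mm.
- carrier_tab (a point): Middle of the grip tab above the hook, 162 mm above the carrier's underside. Tab 14 (x) by 30 (y) mm, bare from z = 138 to its top at 186 mm. A TCP here keeps the fingertips clear of hook and rail. Axes as the carrier.
- sherd_face (a point): Centre of the front face of the terracotta sherd (about 50 mm across, 12 mm thick, z = 7 to 62 mm) fixed ahead of the back plate, facing +x: 15 mm ahead of the hook's middle, 33 mm above the carrier's underside.
- stand: Fixed rail: a plain horizontal steel bar, 12 mm diameter, 380 mm long, along the stand's y, axis 160 mm above the table, on a post at either end (16 mm diameter, on round feet 70 mm across, 10 mm high) that rises no higher than the bar. Origin on the table below the middle; x points away from the robot, towards camera and lamp.
- stand_mid (a point): Middle of the rail, on its axis. Axes as the stand.
- camera: Fixed black camera on a low foot, 105 mm wide, 138 mm high, lens facing the rail (-x). Origin on the table under it, 180 mm beyond the rail; the lens reaches 76 mm from there to the rail. A steel sight bar, 12 mm wide, 3 mm high, lies on the table below the lens axis, from the camera to 100 mm on the robot's side of the rail. May stand before the left or the right half of the rail.
- mark (a point): The point of the rail's axis straight above the sight bar, where the carrier must hang. x towards the camera, y along the rail.
- lamp: Fixed flat lamp panel on a round foot, 85 mm wide, 143 mm high, beside the camera before the other half of the rail, 180 mm beyond the rail, facing it (-x of its frame). Origin on the table under it.
- release_box: Fixed release: grey base plate 160 (x) by 80 (y) by 14 mm with two upright cheeks (x = 20 to 70, y = +-19 to 25, up to z = 65 mm) and a spring lever between them. Origin: centre of the underside. The lever runs from its hinge (x = 55, z = 58 mm) towards -x, the robot's side. At half press its bar's top is about level with the cheek tops.
- pad_top (a point): Middle of the pad's upper face, 100 mm from the hinge. About 91 mm above the table at rest, 66 mm at half press (lever level), 41 mm at the stop.
- release (a joint): Angle of the release lever (steel bar 20 mm wide, 12 mm thick, with a round black pad 38 mm across at its free end): 0 at rest (sloping up by 0.25 rad), 0.25 at half press (level), 0.5 at the stop. It springs back when let go; pressing on the pad takes about 3 N to start, 8 N at half press and 11 N at 0.4.
- scale_bar: white photo scale bar lying flat, 70 x 20 x 8 mm, under the rail between camera line and lamp; leave alone
- cork_ring: cork ring lying flat, 72 mm across, 22 mm high; leave alone
- finds_box: small cardboard box, 60 x 85 x 40 mm; leave alone
- jar: jar, 60 mm across, 75 mm tall; leave alone
- tape_roll: roll of clear tape lying flat, 90 mm across, 25 mm high; leave alone
- flat_box: flat grey box, 70 x 100 x 30 mm; leave alone
Mind the look-alikes: they are no part of the job. What is shaped like the carrier but turquoise or yellow is not meant.

How it is judged:
On the way, in this order (a step that is already met when the one before it is completed fails the run):
1. the carrier is hooked on the rail in front of the lamp, at least 90 mm from the mark (z of carrier_seat in the frame of stand_mid between -0.006 and 0.006 m and x of carrier_seat in the frame of stand_mid between -0.007 and 0.007 m and angle between carrier's own z axis and vertical below 0.2 rad and horizontal distance between carrier_seat and mark above 0.09 m), for 0.2 s.
2. the carrier hangs freely on the rail at the mark, let go (z of carrier_seat in the frame of stand_mid between -0.006 and 0.006 m and x of carrier_seat in the frame of stand_mid between -0.007 and 0.007 m and angle between carrier's own z axis and vertical below 0.2 rad and y of carrier_seat in the frame of mark between -0.01 and 0.01 m and x of sherd_face in the frame of mark above 0 m and contact force between carrier and stand above 0.8 N and contact force between the fingers and carrier below 0.05 N and linear speed of carrier below 0.03 m/s), for 0.3 s.
3. the fingers hold the release lever at half press (value of joint release between 0.17 and 0.33 rad and contact force between the fingers and release above 2 N), for 0.3 s.
At the end, for the whole second after the job is handed in: The carrier hangs on the rail by its hook, untouched and at rest, within 10 mm of the mark along the rail, sherd side towards the camera, tilted less than 0.2 rad; the fingers press the release lever with more than 2 N and its angle is between 0.17 and 0.33 rad (all of step 2 and all of step 3); the arm keeps its last pose, push and grip.
It fails at once if the lever is pressed beyond 0.4 rad, near its stop (value of joint release above 0.4 rad).
It fails at once if the carrier is lifted off the rail, or set down on it from above, near the mark (horizontal distance between carrier_seat and mark below 0.04 m and z of carrier_seat in the frame of stand_mid between 0.01 and 0.03 m).
It fails at once if another thing on the table is moved more than 30 mm (distance of any of scale_bar, cork_ring, finds_box, jar, tape_roll, flat_box from where it was at the start of the episode above 0.03 m).
It also fails if it takes over 64 s, if anything falls off the work surface, if the arm or the gripper's body presses on something with over 40 N, if the wrist force passes 120 N, or if a joint passes its speed limit or range.

### The arm

A 6-joint arm with a two-finger parallel gripper is mounted at the origin on the work surface. World frame = base frame: x ahead of the robot, y to its left, z up, the work surface at z = 0. Lengths are in m, angles in rad, forces in N, time in s.
With the tool pointing down it reaches from about 0.4 to 0.925 m from the base axis. Payload 12.5 kg.
Tool frame: the origin (TCP) lies between the finger pads, 19 mm behind the fingertips; this is the grasp point; x points along the fingers, z is the direction in which the jaws open and shut, and the axes are right-handed (so a half turn about x gives the same grasp; the last joint's range is limited). The gripper opens to 95 mm and grips with 3 to 60 N. Pads are 20 mm wide; open, the fingers measure 119 mm over their backs; the gripper's body (75 mm by 180 mm) begins 59 mm behind the grasp point.
Start: joints at [-1.424, 0.491, 1.559, -0, 1.092, -0.106], TCP at [0.156, -0.605, 0.233] pointing down, gripper open.
Joint ranges: [-3.1, 3.1], [-0.84, 2.19], [0.05, 2.79], [-1.13, 4.28], [0.06, 2.93], [-2.69, 2.69]. Speed limits (rad/s): [2.22, 2.22, 2.79, 3.14, 3.14, 3.14].

### API

Orientations are given as a unit quaternion [w, x, y, z].
In Python, from rig import manip gives the robot as it stands. Calls block until the motion is done:
- manip.goto(position, orientation): joint-space move of the TCP to a pose.
- manip.servo_line(position, orientation=None, rate=0.15): straight line of the TCP; orientation=None keeps the orientation; rate is the mean speed in m/s.
- manip.set_joints(angles): joint-space move.
- manip.command_gripper(opening, force=None): finger opening in m; force is the grip in N (None keeps the last); returns when the fingers have stopped.
- manip.dwell(seconds).
- manip.inverse_kinematics(position, orientation): joint angles nearest the present ones, or None.
- manip.read_camera(name): name is "scene" or "top" or "wrist"; returns the picture (420x560x3 uint8, red, green, blue); there is no depth.
- manip.camera_model(name): a dict with "K" (3x3 intrinsics, pixels), "camera_from_world" (4x4, takes a point from world to camera coordinates). Camera axes: x right, y up, looking along -z (the intrinsics and any distortion apply to the point x, -y, -z); pixel columns grow to the right and rows downward; lengths in m; the calibration is good to about 2 mm. The wrist camera is an equidistant fisheye: a pixel r from the principal point sees the ray r / f radians off the axis. A picture is of the moment at which its call begins: read the wrist's pose just before it. camera_model takes no time and is no camera call; for the wrist camera it gives the pose at the moment of the call.
A pose or a line that the arm cannot do raises manip.Unreachable and nothing moves.
- manip.sign_off(): hands the job in, once; it reports no verdict.
Trained networks look in the newest picture that a camera, given by its name, has taken for a name from the list of things; names that differ only in an ending like _2 or _b are one class to them, and where a whole thing is asked for, a point or a joint stands for the part that bears it (a point fixed in the world has none). Each returns a list of dicts, best first, with "p" (0 to 1); they miss things now and then, are a little off and sometimes report something else, mostly with a low value. They report only what shows in the picture. A call takes as long as a camera call. They do not tell look-alikes from the thing itself.
- manip.regions_of(camera, thing): "mask" (420x560 bool, what is visible of it) and "xy" ([column, row] in pixels, amid what is visible of it).
Readings, each from a call of its own:
- manip.get_clock(): time.
- manip.get_joint_positions(): joint angles.
- manip.get_joint_vel(): joint speeds.
- manip.get_tau(): joint torques, N m.
- manip.get_ee_pos(): TCP position.
- manip.get_ee_rot(): TCP orientation.
- manip.get_ft_force(): force on the tool from outside, world axes, zero at the start.
- manip.get_wrist_torque(): the same for the moment, N m.
- manip.get_width(): finger opening in m.
Only numpy, scipy, OpenCV 4.12 (cv2) and the standard library are available. Lean on these libraries where they do the work, as an engineer would, in place of code of your own. Each camera call takes 0.05 s, during which the arm holds its last target.

## Working session

There is one attempt and no reset: what is moved stays moved. The work goes in short steps, each a Python script; the robot and the scene stay as the last script left them, time stands still between calls to the robot, and variables do not carry over. Pictures are saved under pics/ and viewed, and the job is handed in when it is done.

```bash
ls; mkdir -p pics
python3 - <<'E'
from rig import manip
import cv2
for n in ["scene","top","wrist"]:
    im=manip.read_camera(n); cv2.imwrite(f"pics/{n}0.png",im[:,:,::-1])
    m=manip.camera_model(n); print(n,m)
print(manip.get_clock(),manip.get_ee_rot())
E
```

```text
pics
scene {'K': array([[524.1051399 ,   0.        , 276.71965174],
       [  0.        , 524.1051399 , 214.65114844],
       [  0.        ,   0.        ,   1.        ]]), 'camera_from_world': array([[ 0.56853714,  0.82253249,  0.01434671, -0.26700639],
       [-0.70697947,  0.47960059,  0.51977236,  0.30373028],
       [ 0.42064896, -0.30565272,  0.85418433, -1.86834124],
       [ 0.        ,  0.        ,  0.        ,  1.        ]])}
top {'K': array([[528.62118508,   0.        , 294.04355676],
       [  0.        , 528.62118508, 208.58613597],
       [  0.        ,   0.        ,   1.        ]]), 'camera_from_world': array([[-0.02440917, -0.9996238 , -0.01250833,  0.01439043],
       [ 0.99783401, -0.02512619,  0.06079448, -0.53016082],
       [-0.06108589, -0.0109973 ,  0.99807193, -1.31042133],
       [ 0.        ,  0.        ,  0.        ,  1.        ]])}
wrist {'K': array([[325.1922621 ,   0.        , 284.64001954],
       [  0.        , 325.1922621 , 206.61147768],
       [  0.        ,   0.        ,   1.        ]]), 'camera_from_world': array([[ 2.50608574e-01, -9.68088457e-01, -2.85506317e-04,
        -6.25648510e-01],
       [ 9.40268667e-01,  2.43477050e-01, -2.37936461e-01,
         2.82745576e-02],
       [ 2.30413055e-01,  5.93604644e-02,  9.71280680e-01,
        -3.89550022e-01],
       [ 0.00000000e+00,  0.00000000e+00,  0.00000000e+00,
         1.00000000e+00]])}
0.15 [ 0.55884274  0.43319554  0.55922122 -0.43279099]
```

View pics/scene0.png

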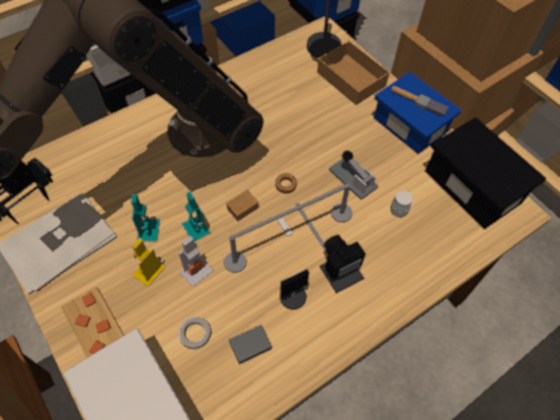

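View pics/top0.png

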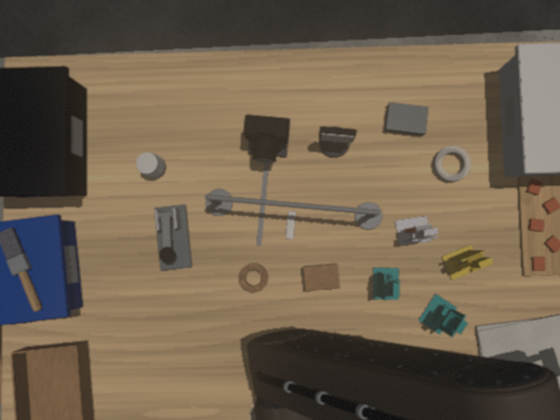

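View pics/wrist0.png

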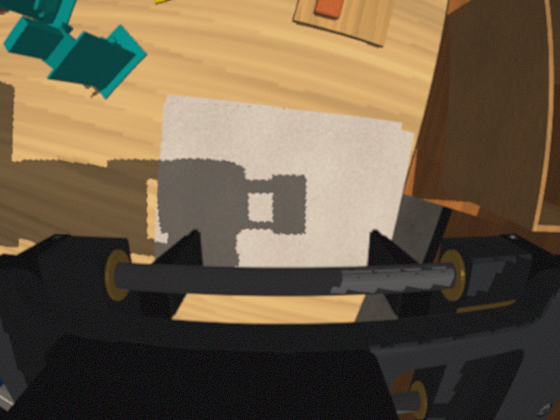

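Four things are shaped like the carrier: turquoise at scene (145,215) and (195,215), yellow at (148,262), and silver with a red-brown sherd at (195,262), which is (417,230) in top. The silver one fits "aluminium with terracotta sherd". I'll confirm it in crops and get the network masks.

```bash
cat > h.py <<'E'
from rig import manip
import numpy as np, cv2
def M(n): return manip.camera_model(n)
def proj(m,P,fish=False):
    P=np.atleast_2d(P); T=m["camera_from_world"]; K=m["K"]
    c=P@T[:3,:3].T+T[:3,3]; x,y,z=c[:,0],-c[:,1],-c[:,2]
    if fish:
        r=np.hypot(x,y); th=np.arctan2(r,z); s=th/np.maximum(r,1e-9)
        return np.c_[K[0,0]*x*s+K[0,2],K[1,1]*y*s+K[1,2]]
    return np.c_[K[0,0]*x/z+K[0,2],K[1,1]*y/z+K[1,2]]
def ray(m,uv,fish=False):
    T=m["camera_from_world"];K=m["K"]
    a=(uv[0]-K[0,2])/K[0,0]; b=(uv[1]-K[1,2])/K[1,1]
    if fish:
        th=np.hypot(a,b); s=np.sin(th)/max(th,1e-9); d=np.array([a*s,-b*s,-np.cos(th)])
    else: d=np.array([a,-b,-1.])
    R=T[:3,:3]; return -R.T@T[:3,3], R.T@d
def back(m,uv,z,fish=False):
    o,d=ray(m,uv,fish); return o+d*(z-o[2])/d[2]
E
python3 - <<'E'
from h import *
ims={n:manip.read_camera(n) for n in ["scene","top"]}
a=ims["scene"][220:300,150:250]; b=ims["top"][200:260,380:500]
A=cv2.resize(a,(400,320),interpolation=cv2.INTER_CUBIC);B=cv2.resize(b,(400,200),interpolation=cv2.INTER_CUBIC)
out=np.zeros((320,800,3),np.uint8);out[:,:400]=A;out[:200,400:]=B
cv2.imwrite("pics/crop1.png",out[:,:,::-1])
T=ims["top"]; cv2.imwrite("pics/crop2.png",cv2.resize(T[100:300,130:400],(790,585),interpolation=cv2.INTER_CUBIC)[:,:,::-1])
for n in ["scene","top"]:
  for t in ["carrier","carrier_tab","stand","camera","lamp","release_box","pad_top","scale_bar"]:
    r=manip.regions_of(n,t); print(n,t,[(round(float(q["p"]),2),np.round(q["xy"],1).tolist(),int(q["mask"].sum())) for q in r[:5]])
E
```

```text
scene carrier [(0.85, [191.8, 265.0], 891), (0.71, [192.9, 222.7], 740), (0.62, [143.8, 261.5], 853), (0.57, [144.6, 220.1], 823)]
scene carrier_tab [(0.83, [195.4, 221.7], 690), (0.81, [146.9, 260.7], 848), (0.75, [141.7, 221.7], 771), (0.71, [190.7, 263.4], 888)]
scene stand [(0.58, [282.6, 215.4], 1476), (0.42, [293.6, 292.1], 882)]
scene camera []
scene lamp [(0.56, [294.8, 289.7], 890)]
scene release_box [(0.92, [354.5, 176.0], 1203), (0.72, [285.4, 218.0], 1455), (0.3, [189.5, 326.2], 651)]
scene pad_top [(0.73, [354.1, 166.4], 275), (0.21, [338.7, 262.2], 2007)]
scene scale_bar [(0.63, [285.0, 222.2], 116)]
top carrier [(0.88, [444.2, 316.0], 1197), (0.76, [412.4, 228.3], 836), (0.69, [464.8, 261.6], 1036), (0.64, [386.4, 283.3], 836)]
top carrier_tab [(0.8, [383.5, 281.5], 839), (0.78, [415.9, 228.4], 935), (0.69, [464.1, 259.4], 1022), (0.66, [445.3, 317.2], 1270)]
top stand [(0.72, [294.6, 208.2], 1913)]
top camera [(0.89, [264.6, 138.9], 2110)]
top lamp [(0.64, [334.9, 139.4], 948)]
top release_box [(0.68, [174.4, 239.3], 2051)]
top pad_top [(0.56, [413.8, 231.1], 916), (0.49, [296.9, 206.6], 1909)]
top scale_bar [(0.61, [291.7, 223.1], 190)]
```

View pics/crop1.png

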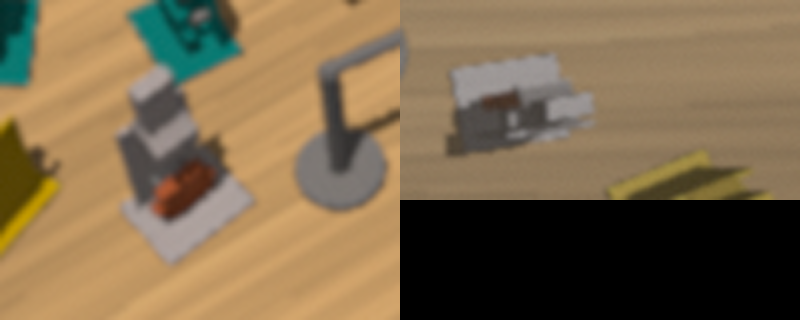

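View pics/crop2.png

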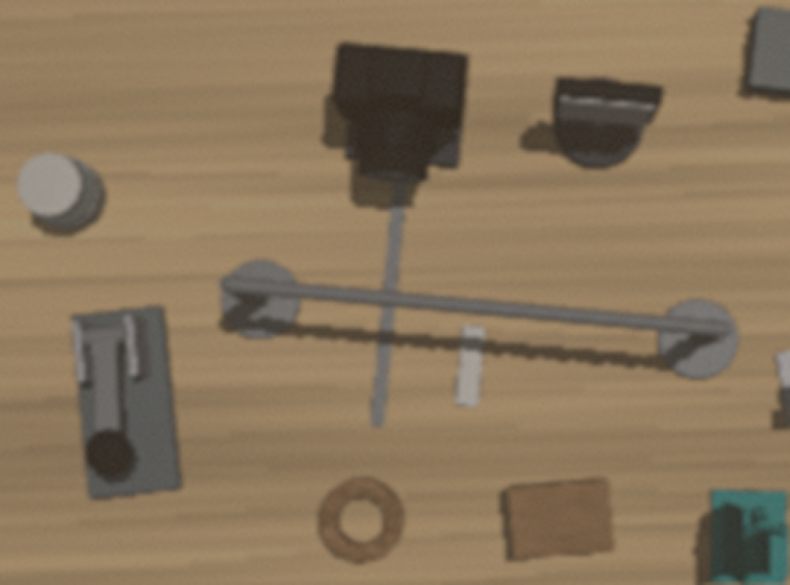

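The crops confirm the silver carrier: sherd showing red-brown, sherd side toward +x. Next I compute coarse positions.

Run:
```python
from h import *
m=M("top"); s=2.926
c2=lambda u,v:(130+u/s,100+v/s)
for n,p,z in [("railL",(222,285),.16),("railR",(735,329),.16),("footL",(260,300),.01),("footR",(698,340),.01),("bar far",(398,205),.003),("bar near",(377,425),.003),("pad",(112,455),.091),("base c1",(163,308),.014),("base c2",(181,487),.014),("base c3",(90,498),.014)]:
    print(n,np.round(back(m,c2(*p),z),4))
c1=lambda u,v:(380+(u-400)/3.3333,200+v/3.3333)
for n,p,z in [("foot fl",(450,70),.005),("foot fr",(555,55),.005),("tab top",(572,108),.186)]:
    print(n,np.round(back(m,c1(*p),z),4))
ms=M("scene"); f=lambda u,v:(150+u/4,220+v/4)
for n,p,z in [("foot fr",(255,200),.005),("foot fl",(172,265),.005),("tabtop",(150,75),.186)]:
    print("s",n,np.round(back(ms,f(*p),z),4))
```

```text
railL [0.5517 0.1969 0.16  ]
railR [ 0.508  -0.1946  0.16  ]
footL [0.5509 0.1909 0.01  ]
footR [ 0.5068 -0.1855  0.01  ]
bar far [0.6313 0.0704 0.003 ]
bar near [0.4406 0.0925 0.003 ]
pad [0.4223 0.3001 0.091 ]
base c1 [0.5458 0.2741 0.014 ]
base c2 [0.3919 0.2605 0.014 ]
base c3 [0.3844 0.3387 0.014 ]
foot fl [ 0.4933 -0.2523  0.005 ]
foot fr [ 0.5027 -0.3319  0.005 ]
tab top [ 0.4606 -0.2984  0.186 ]
s foot fr [ 0.4989 -0.2507  0.005 ]
s foot fl [ 0.5097 -0.3286  0.005 ]
s tabtop [ 0.4608 -0.2923  0.186 ]
```

```bash
cat >> h.py <<'E'
from scipy.spatial.transform import Rotation as Ro
def quat(psi,flip=False):
    x=np.array([0,0,-1.]); z=np.array([np.cos(psi),np.sin(psi),0])*(-1 if flip else 1)
    y=np.cross(z,x); q=Ro.from_matrix(np.c_[x,y,z]).as_quat(); return np.array([q[3],*q[:3]])
def snap(n,name):
    m=M(n); im=manip.read_camera(n); cv2.imwrite(f"pics/{name}.png",im[:,:,::-1]); np.savez(f"pics/{name}.npz",im=im,**m); return m,im
E
python3 - <<'E'
from h import *
for psi in (0.13,-0.111):
  for fl in (False,True):
    for p in [(.461,-.295,.34),(.461,-.295,.162),(.42,-.06,.24),(.53,.08,.2),(.42,.3,.12)]:
        q=manip.inverse_kinematics(p,quat(psi,fl)); print(psi,fl,p,None if q is None else np.round(q,2))
manip.goto((.44,-.28,.36),quat(0.13,False if manip.inverse_kinematics((.44,-.28,.36),quat(.13,False)) is not None else True))
snap("wrist","w1"); print(manip.get_clock(),manip.get_ee_pos())
r=manip.regions_of("wrist","carrier"); print([(q["p"],q["xy"]) for q in r])
E
```

```text
0.13 False (0.461, -0.295, 0.34) [-0.69  0.29  1.6  -0.    1.26 -0.82]
0.13 False (0.461, -0.295, 0.162) [-0.69  0.47  1.83 -0.    0.84 -0.82]
0.13 False (0.42, -0.06, 0.24) [-0.3   0.2   2.01 -0.    0.93 -0.43]
0.13 False (0.53, 0.08, 0.2) [ 0.03  0.4   1.82 -0.    0.92 -0.1 ]
0.13 False (0.42, 0.3, 0.12) [ 0.49  0.49  1.94 -0.    0.71  0.36]
0.13 True (0.461, -0.295, 0.34) [-0.69  0.29  1.6  -0.    1.26  2.32]
0.13 True (0.461, -0.295, 0.162) [-0.69  0.47  1.83 -0.    0.84  2.32]
0.13 True (0.42, -0.06, 0.24) None
0.13 True (0.53, 0.08, 0.2) None
0.13 True (0.42, 0.3, 0.12) None
-0.111 False (0.461, -0.295, 0.34) [-0.69  0.29  1.6  -0.    1.26 -0.58]
-0.111 False (0.461, -0.295, 0.162) [-0.69  0.47  1.83 -0.    0.84 -0.58]
-0.111 False (0.42, -0.06, 0.24) [-0.3   0.2   2.01 -0.    0.93 -0.19]
-0.111 False (0.53, 0.08, 0.2) [ 0.03  0.4   1.82 -0.    0.92  0.14]
-0.111 False (0.42, 0.3, 0.12) [ 0.49  0.49  1.94 -0.    0.71  0.6 ]
-0.111 True (0.461, -0.295, 0.34) [-0.69  0.29  1.6  -0.    1.26  2.56]
-0.111 True (0.461, -0.295, 0.162) [-0.69  0.47  1.83 -0.    0.84  2.56]
-0.111 True (0.42, -0.06, 0.24) None
-0.111 True (0.53, 0.08, 0.2) None
-0.111 True (0.42, 0.3, 0.12) [ 0.49  0.49  1.94 -0.    0.71 -2.54]
2.75 [ 0.43968804 -0.28078638  0.3595669 ]
[(0.92, [156.5, 211.0]), (0.86, [304.6, 188.4]), (0.72, [243.6, 245.2]), (0.62, [221.0, 123.3])]
```

View pics/w1.png

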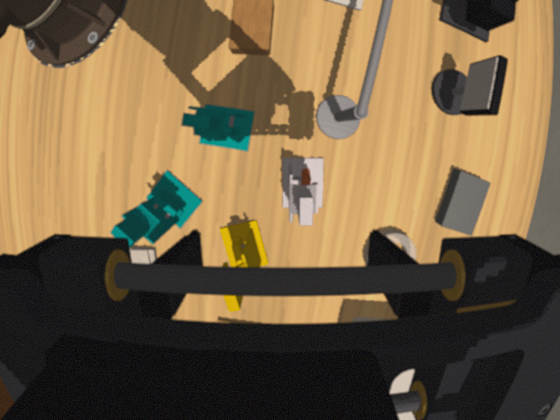

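```bash
cat >> h.py <<'E'
def load(name): 
    d=np.load(f"pics/{name}.npz"); return d["im"],dict(K=d["K"],camera_from_world=d["camera_from_world"])
def box(x0,x1,y0,y1,z0,z1): return np.array([(x,y,z) for x in(x0,x1) for y in (y0,y1) for z in (z0,z1)])
EDG=[(0,1),(2,3),(4,5),(6,7),(0,2),(1,3),(4,6),(5,7),(0,4),(1,5),(2,6),(3,7)]
CAR=[(box(-.026,.038,-.04,.04,0,.005),(0,255,0)),(box(-.007,.007,-.015,.015,.138,.186),(255,0,255)),(box(.003,.015,-.025,.025,.007,.062),(255,255,0)),(box(-.0165,-.0125,-.03,.03,.005,.123),(0,255,255))]
def wf(img,m,boxes,pos,psi,off,s,fish):
    R=Ro.from_euler('z',psi).as_matrix()
    for b,c in boxes:
        p=(proj(m,b@R.T+pos,fish)-off)*s+s/2
        for i,j in EDG: cv2.line(img,tuple(int(v) for v in p[i]),tuple(int(v) for v in p[j]),c,1)
def ov(im,m,roi,s,items,fish):
    x0,x1,y0,y1=roi; a=cv2.resize(im[y0:y1,x0:x1],None,fx=s,fy=s,interpolation=cv2.INTER_CUBIC).copy()
    for b,p,psi in items: wf(a,m,b,np.array(p),psi,np.array([x0,y0]),s,fish)
    return a
E
python3 - <<'E'
from h import *
im,m=load("w1"); it=[(CAR,(.463,-.296,0),.13)]
A=ov(im,m,(270,340,140,240),6,[],True);B=ov(im,m,(270,340,140,240),6,it,True)
cv2.imwrite("pics/o1.png",cv2.resize(np.hstack([A,B]),(790,564))[:,:,::-1])
E
```

```text
(no output)
```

View pics/o1.png

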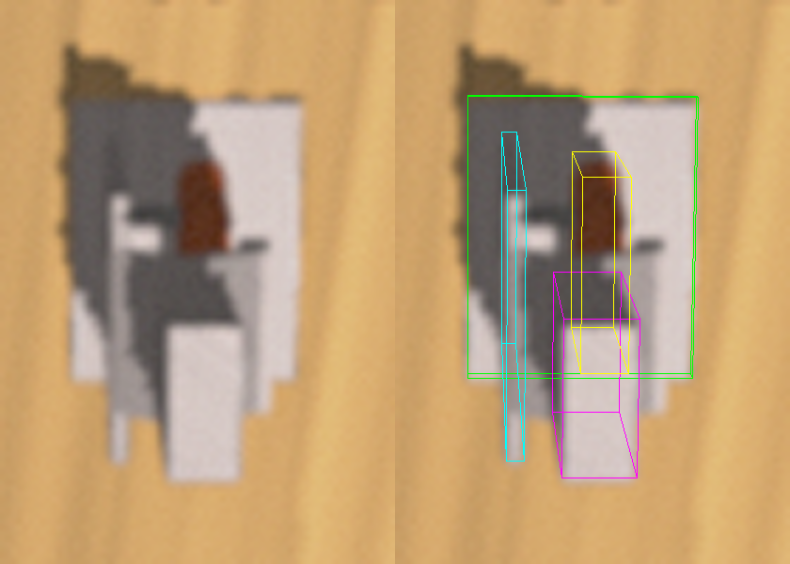

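Fit is within 1–2 mm: carrier at (0.463,-0.297), yaw 0.13. One wrist look at rail, sight bar and release before grasping.

Run:
```python
from h import *
manip.goto((.50,.07,.44),quat(-.111)); snap("wrist","w2"); print(manip.get_clock())
```

```text
4.2167
```

View pics/w2.png

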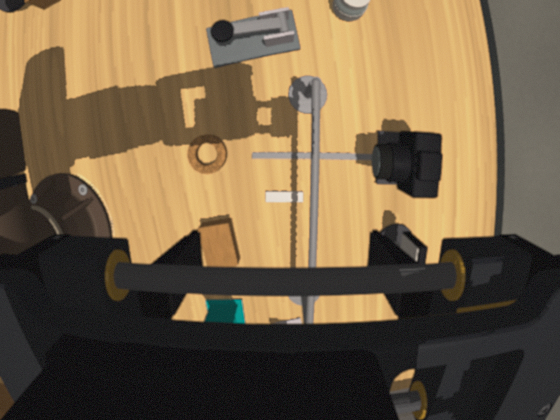

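```bash
cat >> h.py <<'E'
STAND=[(box(-.006,.006,-.19,.19,.154,.166),(0,255,0))]
BAR=[(box(-.1,.104,-.006,.006,0,.003),(255,0,0))]
REL=[(box(-.08,.08,-.04,.04,0,.014),(0,255,0)),(box(.02,.07,-.025,-.019,.014,.065),(255,255,0)),(box(.02,.07,.019,.025,.014,.065),(255,255,0))]
E
python3 - <<'E'
from h import *
im,m=load("w2"); it=[(STAND,(.530,.001,0),-.111),(BAR,(.539,.081,0),-.111),(REL,(.465,.306,0),.092)]
roi=(190,350,0,210)
a=ov(im,m,roi,3,[],True);b=ov(im,m,roi,3,it,True)
for h in (0,1):
  pass
cv2.imwrite("pics/o2.png",b[:600][:,:,::-1])
t=cv2.imread("pics/top0.png")[:,:,::-1]
cv2.imwrite("pics/o3.png",ov(t,M("top"),(140,400,130,290),3,it+[(CAR,(.463,-.297,0),.13)],False)[:,:,::-1])
E
```

```text
(no output)
```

View pics/o2.png

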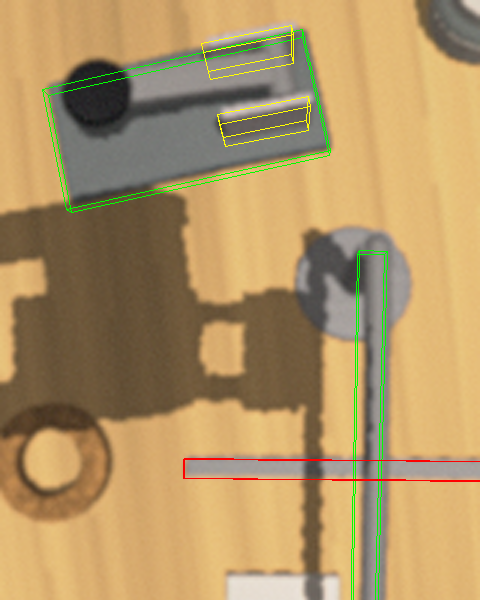

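View pics/o3.png

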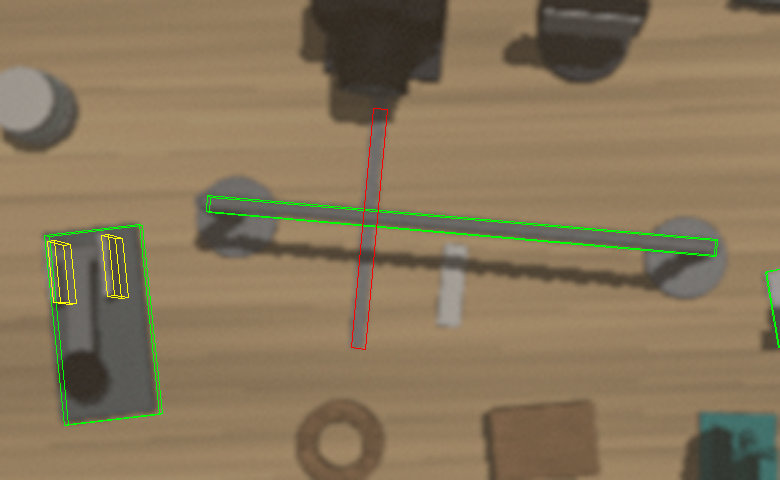

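Run:
```python
from h import *
im,m=load("w2"); c=lambda u,v:(190+u/3-.17,v/3-.17)
n=np.array([np.cos(-.111),np.sin(-.111)]); o=np.array([.53,.001])
for p,z in [((377,300),.16),((374,400),.16),((370,560),.16),((353,283),.01),((190,468),.003),((460,470),.003)]:
    w=back(m,c(*p),z,True); print(p,np.round(w,4),"dx",round(float((w[:2]-o)@n),4))
S=cv2.imread("pics/scene0.png"); cv2.imwrite("pics/s2.png",cv2.resize(S[170:280,220:370],None,fx=5,fy=5,interpolation=cv2.INTER_CUBIC))
it=[(STAND,(.530,.001,0),-.111),(BAR,(.539,.081,0),-.111)]
cv2.imwrite("pics/o4.png",ov(S[:,:,::-1],M("scene"),(220,370,170,280),5,it,False)[:,:,::-1])
```

```text
(377, 300) [0.551  0.1681 0.16  ] dx 0.0024
(374, 400) [0.545 0.124 0.16 ] dx 0.0013
(370, 560) [0.5362 0.0527 0.16  ] dx 0.0004
(353, 283) [0.5532 0.1914 0.01  ] dx 0.0019
(190, 468) [0.444  0.0916 0.003 ] dx -0.0956
(460, 470) [0.607 0.073 0.003] dx 0.0686
```

View pics/o4.png

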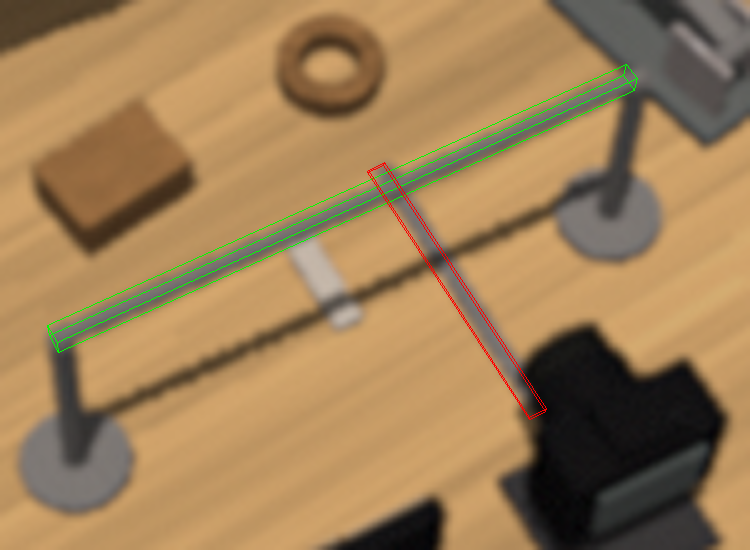

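```bash
cat >> h.py <<'E'
YS=-.113; SO=np.array([.531,.003])
def S(x,y,z): # stand frame -> world
    c,s=np.cos(YS),np.sin(YS); return np.array([SO[0]+c*x-s*y,SO[1]+s*x+c*y,z])
def st():
    p=manip.get_ee_pos(); c,s=np.cos(YS),np.sin(YS); d=p[:2]-SO
    print("t",round(manip.get_clock(),2),"p",np.round(p,4),"stand",np.round([c*d[0]+s*d[1],-s*d[0]+c*d[1]],4),"F",np.round(manip.get_ft_force(),1),"w",round(manip.get_width(),4))
E
python3 - <<'E'
from h import *
manip.goto((.463,-.297,.33),quat(.13)); manip.command_gripper(.05,25)
manip.servo_line((.463,-.297,.164),rate=.12); st()
manip.command_gripper(0,25); st()
manip.servo_line((.463,-.297,.18),rate=.05); st()
snap("wrist","w3")
E
```

```text
t 8.09 p [ 0.4632 -0.2971  0.1646] stand [-0.0335 -0.3059] F [ 0.2  0.3 -0.5] w 0.0497
t 8.77 p [ 0.4631 -0.297   0.164 ] stand [-0.0337 -0.3057] F [ 0.5  0.6 -0.5] w 0.014
t 9.23 p [ 0.463  -0.297   0.1802] stand [-0.0338 -0.3057] F [ 0.6 -0.4 -3.9] w 0.0138
```

View pics/w3.png

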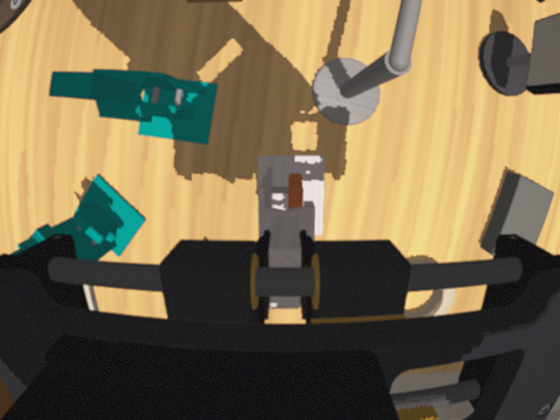

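Gripped: width 13.8 mm, about 3.4 N lifted. Moving to the approach pose in front of the lamp.

```bash
python3 - <<'E'
from h import *
manip.servo_line((.463,-.297,.35),rate=.15)
q=quat(YS)
manip.servo_line(S(-.10,-.075,.35),q,rate=.15)
manip.servo_line(S(-.10,-.075,.242),q,rate=.12); st()
snap("scene","s5");snap("wrist","w5")
E
python3 - <<'E'
import cv2
s=cv2.imread("pics/s5.png")[150:290,180:370]; cv2.imwrite("pics/s5c.png",cv2.resize(s,None,fx=4,fy=4,interpolation=cv2.INTER_CUBIC))
E
```

```text
t 13.37 p [ 0.4235 -0.0604  0.2425] stand [-0.0997 -0.0751] F [-0.1  0.1 -3.5] w 0.0143
```

View pics/s5c.png

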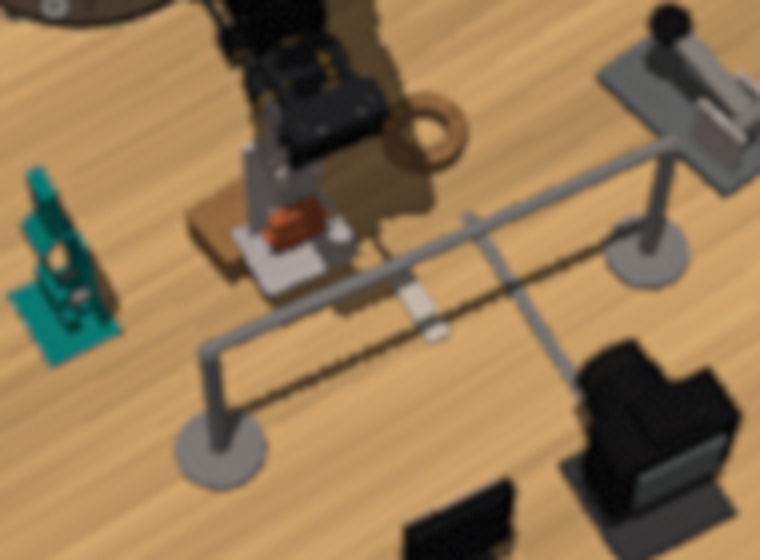

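View pics/w5.png

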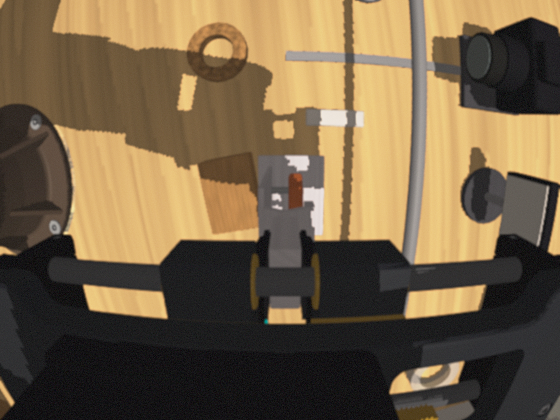

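Run:
```python
from h import *
im,m=load("w5")
n=np.array([np.cos(YS),np.sin(YS)])
for p in [(418,60),(417,130),(413,200)]: print(np.round((back(m,p,.16,True)[:2]-SO)@n,4))
manip.servo_line(S(-.03,-.075,.242),rate=.1); st()
manip.servo_line(S(0,-.075,.242),rate=.05); st()
snap("wrist","w6");
s=snap("scene","s6")[1][150:290,180:370]; cv2.imwrite("pics/s6c.png",cv2.resize(s,None,fx=4,fy=4,interpolation=cv2.INTER_CUBIC)[:,:,::-1])
```

```text
0.0006
-0.0001
-0.0
t 14.32 p [ 0.4922 -0.068   0.2419] stand [-0.0305 -0.0749] F [-0.1  0.  -3.4] w 0.0135
t 15.07 p [ 0.5224 -0.0715  0.2419] stand [-0.0002 -0.075 ] F [ 0.5 -0.  -3.9] w 0.014
```

View pics/s6c.png

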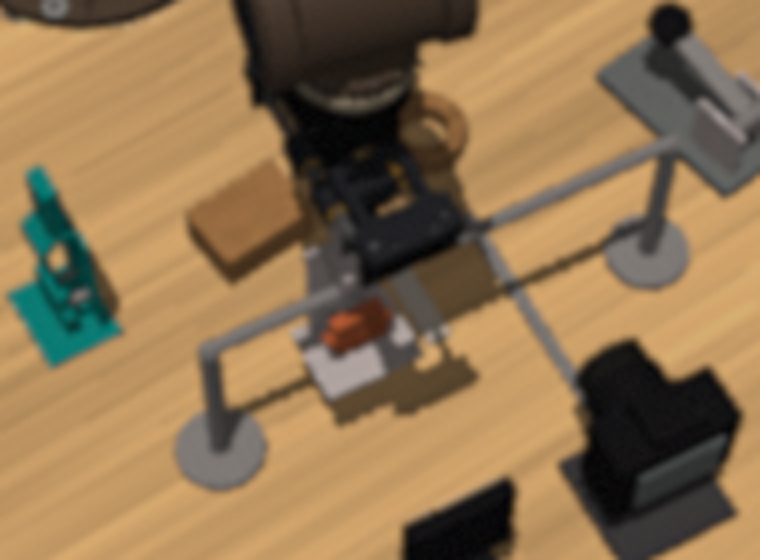

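View pics/w6.png

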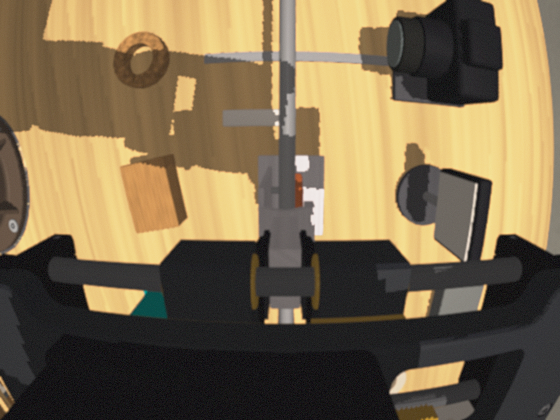

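Rail is inside the hook opening with no contact. Lowering in steps and watching force.

Run:
```python
from h import *
manip.servo_line(S(0,-.075,.212),rate=.06); st()
for z in (.206,.203,.2015,.200):
    manip.servo_line(S(0,-.075,z),rate=.03); st()
    F=manip.get_ft_force()
    if F[2]>0: break
    if abs(F[0])>8: break
```

```text
t 15.82 p [ 0.5226 -0.0715  0.2119] stand [ 0.0001 -0.075 ] F [-0.2  0.2 -4.4] w 0.0139
t 16.17 p [ 0.5225 -0.0715  0.2059] stand [-0.    -0.075] F [-0.8  0.4 -3.8] w 0.0138
t 16.42 p [ 0.5225 -0.0715  0.2029] stand [ 0.    -0.075] F [ 0.1  0.4 -3.9] w 0.0138
t 16.67 p [ 0.5232 -0.0717  0.202 ] stand [ 0.0007 -0.0751] F [2.6 0.4 1.6] w 0.014
```

Seated: contact at TCP z = 0.202, as expected. Holding, then sliding to the mark.

Run:
```python
from h import *
manip.servo_line(S(.001,-.075,.2018),rate=.02); manip.dwell(.4); st()
for y in (-.035,.0,.03,.055,.0785):
    manip.servo_line(S(.001,y,.2018),rate=.07); st()
snap("wrist","w7");snap("top","t7")
s=snap("scene","s7")[1][150:290,180:370]; cv2.imwrite("pics/s7c.png",cv2.resize(s,None,fx=4,fy=4,interpolation=cv2.INTER_CUBIC)[:,:,::-1])
```

```text
t 17.32 p [ 0.5236 -0.0717  0.2019] stand [ 0.001 -0.075] F [ 0.7 -0.2  2.6] w 0.0138
t 18.04 p [ 0.5282 -0.0317  0.2019] stand [ 0.0011 -0.0348] F [1.5 2.5 3.1] w 0.0142
t 18.69 p [0.5322 0.0029 0.2019] stand [0.0012 0.0001] F [ 2.5 -0.1  3.3] w 0.0138
t 19.27 p [0.5357 0.0328 0.2019] stand [0.0013 0.0301] F [4.1 0.2 2.8] w 0.014
t 19.77 p [0.5385 0.0577 0.2019] stand [0.0013 0.0552] F [4.9 1.  2.3] w 0.0137
t 20.26 p [0.5412 0.0809 0.2019] stand [0.0014 0.0786] F [4.8 2.4 2.4] w 0.0141
```

View pics/s7c.png

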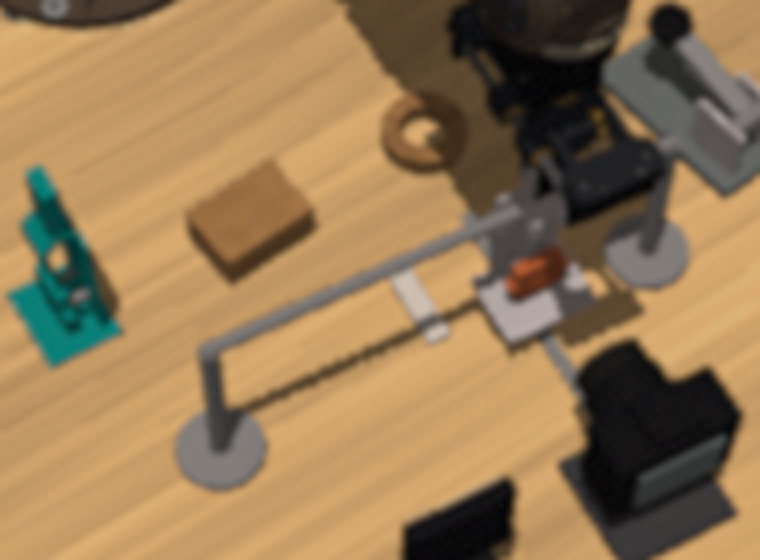

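View pics/w7.png

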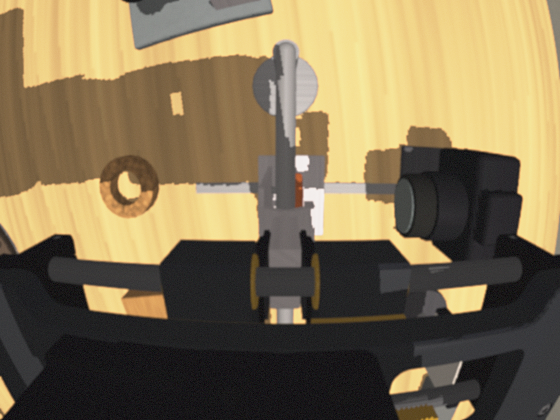

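Run:
```python
from h import *
c=S(.0014,.0786,.038)
mk=S(0,.0785,0)
im,m=load("w7"); a=ov(im,m,(180,420,130,260),3,[(CAR[:1],c,YS),(BAR,mk,YS)],True)
im,m=load("s7"); b=ov(im,m,(270,350,190,260),5,[(CAR,c,YS),(BAR,mk,YS)],False)
cv2.imwrite("pics/o7a.png",a[:,:,::-1]);cv2.imwrite("pics/o7b.png",cv2.resize(b,None,fx=1.5,fy=1.5)[:,:,::-1])
```

```text
(no output)
```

View pics/o7a.png

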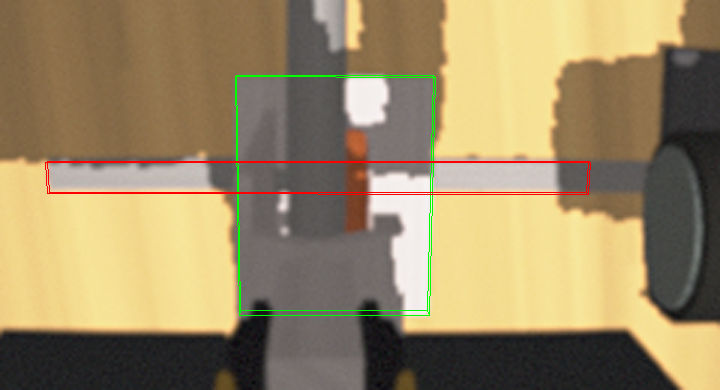

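View pics/o7b.png

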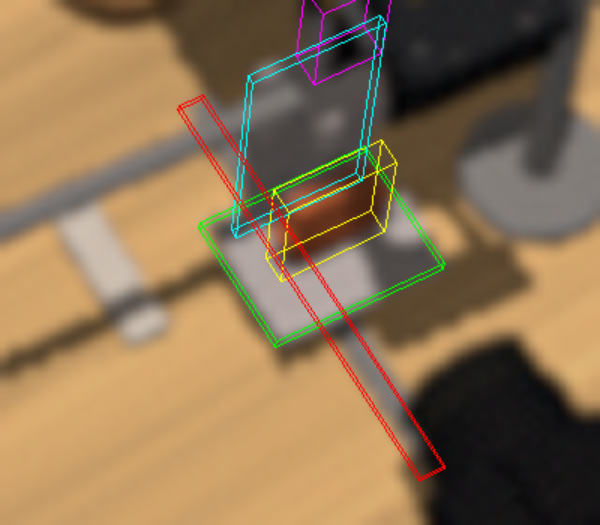

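Both views agree to about 1–2 mm, with the sight bar slightly to +y. I'll nudge y by 1.5 mm, relieve the x force, and release.

Run:
```python
from h import *
manip.servo_line(S(.003,.080,.2022),rate=.02); manip.dwell(.2); st()
manip.command_gripper(.04,25); manip.dwell(.3); st()
snap("wrist","w8"); s=snap("scene","s8")[1][190:260,270:350]
cv2.imwrite("pics/s8c.png",cv2.resize(s,None,fx=7,fy=7,interpolation=cv2.INTER_CUBIC)[:,:,::-1])
```

```text
t 20.88 p [0.5417 0.0815 0.2019] stand [0.0018 0.0792] F [-2.5 -4.2  5.8] w 0.0138
t 21.86 p [0.543  0.0822 0.2022] stand [0.003 0.08 ] F [ 0.   0.1 -0.9] w 0.0402
```

View pics/w8.png

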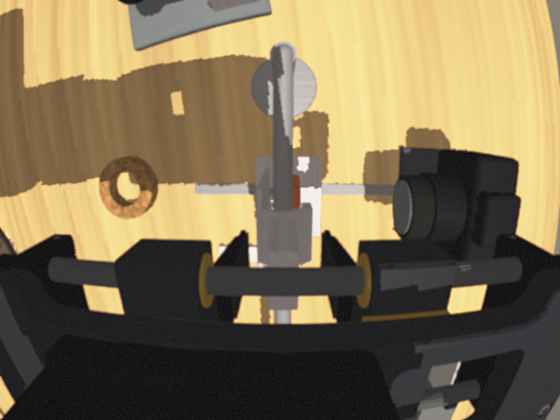

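Run:
```python
from h import *
im,m=load("w8"); P=S(0.001,.0795,.038)
a=ov(im,m,(180,420,130,260),3,[(CAR[:1],P,YS),(BAR,S(0,.0785,0),YS)],True)
cv2.imwrite("pics/o8.png",a[:,:,::-1])
manip.servo_line(S(.003,.080,.31),rate=.12); st()
snap("wrist","w9"); snap("top","t9"); s=snap("scene","s9")[1][190:260,270:350]
cv2.imwrite("pics/s9c.png",cv2.resize(s,None,fx=7,fy=7,interpolation=cv2.INTER_CUBIC)[:,:,::-1])
```

```text
t 23.01 p [0.5427 0.0821 0.3093] stand [0.0027 0.08  ] F [-0.2 -0.1 -0.4] w 0.0401
```

View pics/o8.png

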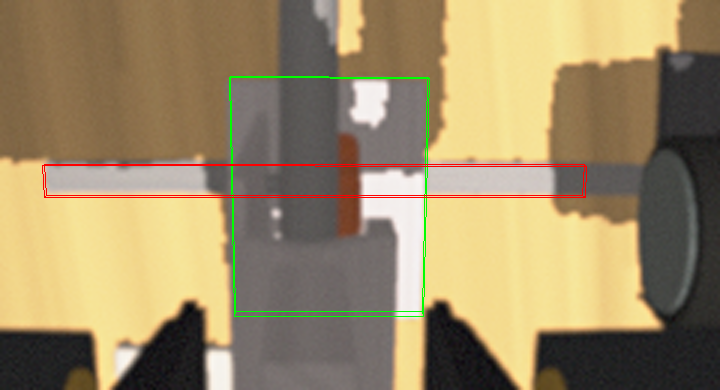

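View pics/w9.png

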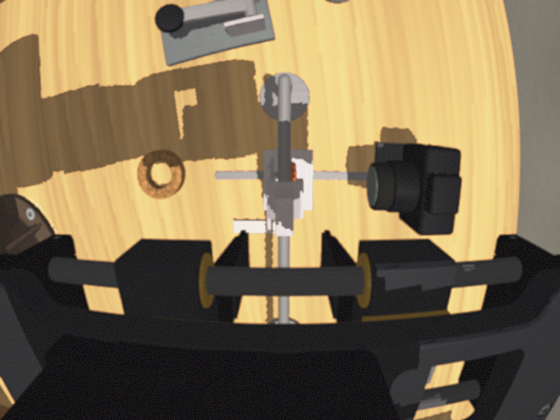

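View pics/s9c.png

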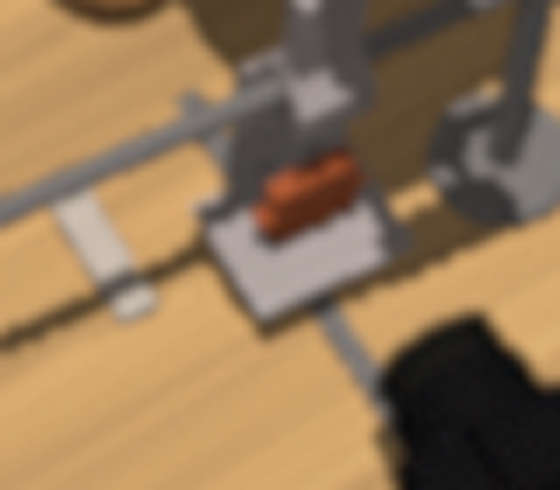

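Carrier hangs freely, centred over the sight bar. Now on to the lever; one closer look at the pad first.

Run:
```python
from h import *
manip.servo_line((.44,.22,.31),quat(0.092),rate=.15); manip.command_gripper(0,20); st()
snap("wrist","w10")
r=manip.regions_of("wrist","pad_top"); print([(q["p"],q["xy"]) for q in r])
im,m=load("w10"); cv2.imwrite("pics/o10.png",ov(im,m,(190,400,60,260),3,[(REL,(.465,.306,0),.092)],True)[:,:,::-1])
print(proj(m,np.array([(.422,.302,.091)]),True))
```

```text
t 25.28 p [0.44 0.22 0.31] stand [-0.1149  0.2054] F [ 0.3  0.6 -1.1] w 0.0004
[(0.83, [308.8, 113.7])]
[[276.26574579 112.89949147]]
```

View pics/o10.png

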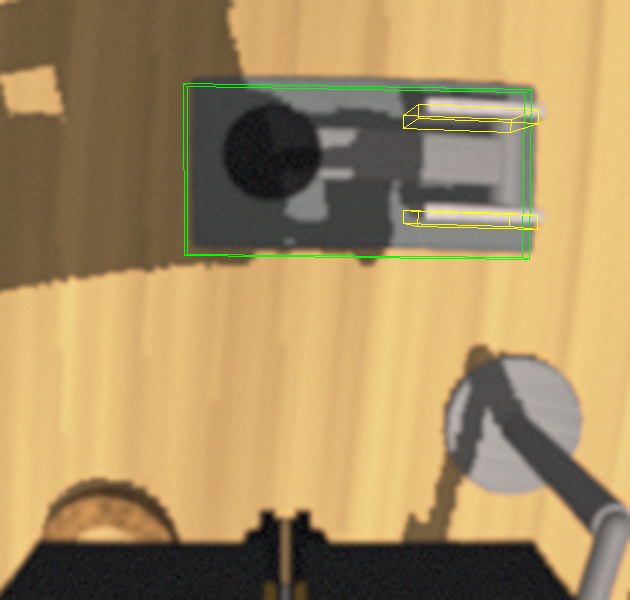

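Run:
```python
from h import *
im,m=load("w10"); p=back(m,(280.5,110.5),.091,True); print(p)
manip.servo_line((p[0]+.0005,p[1],.17),rate=.15)
manip.servo_line((p[0]+.0005,p[1],.118),rate=.08); st()
for z in (.113,.110,.108,.105,.102):
    manip.servo_line((p[0],p[1],z),rate=.03); manip.dwell(.1); st()
    if manip.get_ft_force()[2]>5.5: break
s=snap("scene","s11")[1][130:220,310:410]
cv2.imwrite("pics/s11c.png",cv2.resize(s,None,fx=6,fy=6,interpolation=cv2.INTER_CUBIC)[:,:,::-1])
snap("wrist","w11")
```

```text
[0.42649981 0.30515596 0.091     ]
t 27.43 p [0.4272 0.3052 0.1183] stand [-0.1372  0.2886] F [ 0.8 -0.1  0.9] w 0.0006
t 27.85 p [0.4266 0.3052 0.1131] stand [-0.1378  0.2885] F [-0.  -0.5 -0. ] w 0.0006
t 28.2 p [0.4267 0.3053 0.1101] stand [-0.1378  0.2886] F [-0.7  1.2  2.9] w 0.0004
t 28.55 p [0.4265 0.3052 0.108 ] stand [-0.1379  0.2885] F [-1.3  1.2  2.8] w 0.0005
t 28.9 p [0.4264 0.3052 0.105 ] stand [-0.138   0.2884] F [-2.8  0.9  3.5] w 0.0005
t 29.25 p [0.4264 0.3051 0.1021] stand [-0.138   0.2884] F [-2.8  1.1  4.8] w 0.0004
```

View pics/s11c.png

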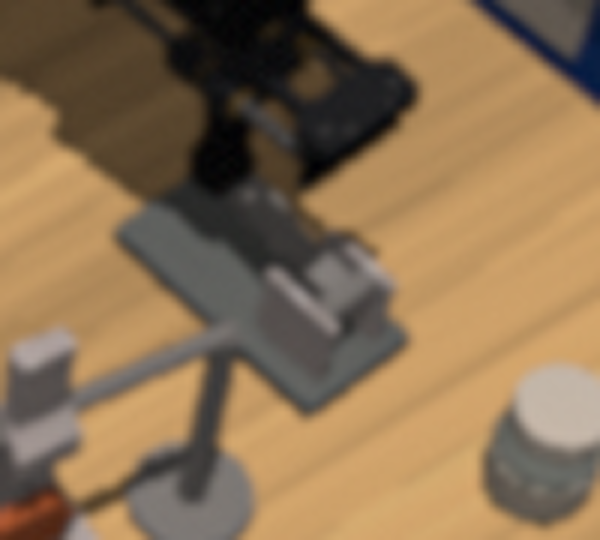

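View pics/w11.png

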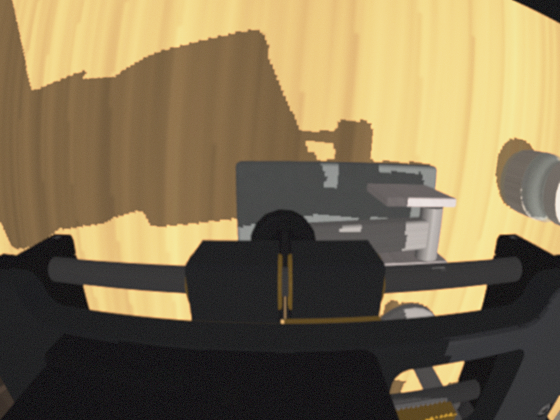

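Run:
```python
from h import *
x,y=.4262,.3052
for z in (.098,.094,.091,.088,.0855):
    x-=.0005
    manip.servo_line((x,y,z),rate=.03); manip.dwell(.1); st()
    if manip.get_ft_force()[2]>9: break
manip.dwell(.4); st()
s=snap("scene","s12")[1][130:220,310:410]
snap("wrist","w12")
cv2.imwrite("pics/s12c.png",cv2.resize(s,None,fx=6,fy=6,interpolation=cv2.INTER_CUBIC)[:,:,::-1])
```

```text
t 29.73 p [0.4258 0.3051 0.0982] stand [-0.1386  0.2884] F [-2.   0.2  5.2] w 0.0005
t 30.12 p [0.4252 0.3051 0.0942] stand [-0.1392  0.2883] F [-2.7  0.1  6.1] w 0.0006
t 30.47 p [0.4247 0.3051 0.0912] stand [-0.1397  0.2882] F [-2.1  0.4  5.9] w 0.0004
t 30.82 p [0.4243 0.3051 0.0883] stand [-0.1401  0.2881] F [-2.3 -0.9  6.1] w 0.0004
t 31.17 p [0.424  0.3051 0.0859] stand [-0.1404  0.2881] F [-1.5 -0.8  7.6] w 0.0006
t 31.57 p [0.424  0.3051 0.0859] stand [-0.1404  0.2881] F [-0.3 -0.8  7.7] w 0.0003
```

View pics/s12c.png

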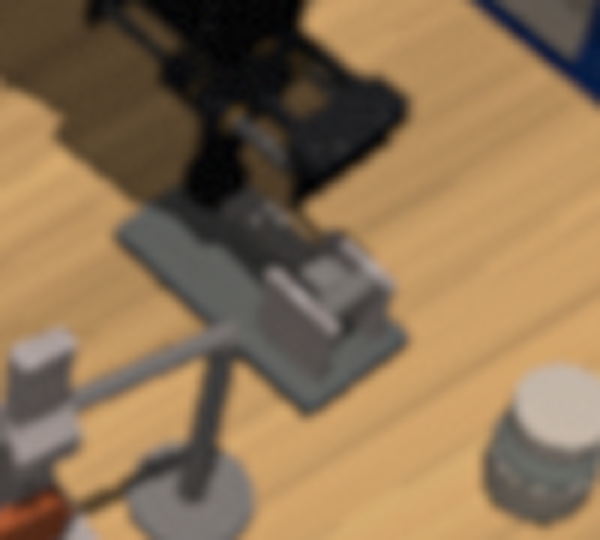

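View pics/w12.png

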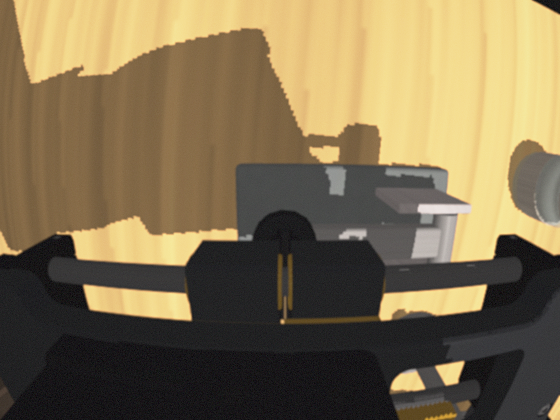

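Force 7.7 N with 24 mm of travel, so the lever is level. One final check of the carrier, then hand in.

Run:
```python
from h import *
s=snap("scene","s13")[1][140:300,160:400]; t=snap("top","t13")[1][110:290,130:400]
cv2.imwrite("pics/f.png",np.vstack([cv2.resize(s,(450,300)),cv2.resize(t,(450,300))])[:,:,::-1])
```

```text
(no output)
```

View pics/f.png

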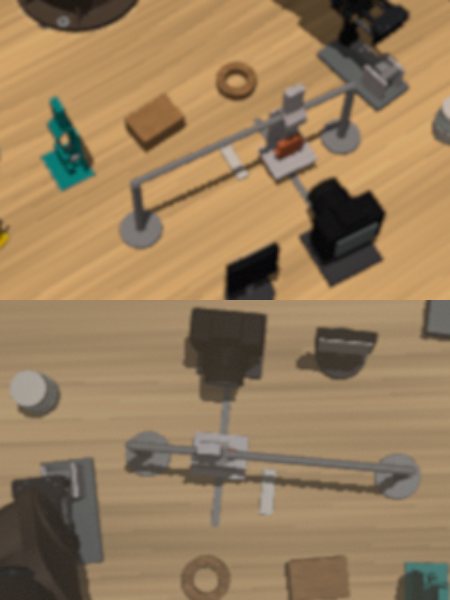

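Run:
```python
from h import *
st(); manip.sign_off()
```

```text
t 31.77 p [0.424  0.3051 0.0859] stand [-0.1403  0.2881] F [-0.8 -0.6  7.2] w 0.0004
the job is handed in; nothing more can be done
```

The job is handed in. The aluminium carrier hangs on the rail over the sight bar, and the closed fingers are holding the release lever at about half press. The program gave no verdict.

- **Carrier:** I hooked it onto the rail in front of the lamp, about 155 mm from the mark. I then slid it along without lifting it and let go with the sherd side facing the camera. In the last pictures it hangs upright and untouched, about 1–2 mm from the sight bar's line. The scene camera's overlay was off by about 2 px, but it shifted the carrier and the bar by about the same amount, so their relative position still agreed to about 2 mm.
- **Lever:** The fingers pushed the pad down about 24 mm from first contact, to about 67 mm above the table. That works out to about 0.24 rad, worked out from the travel, since the lever angle itself can't be read. The force was 7.2–7.7 N, close to the 8 N expected at half press.
- **Other things:** None of the other things in the last pictures looks moved; the tape roll and most of the flat box were outside that view. I finished at 31.8 s of the 64 s allowed.

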